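# Wipe the brass chips off the bench board

## Task

Take the wooden scraper block by its upright grip and wipe both brass chips off the bench board into the catch tray along its edge, without touching the chips with the fingers. Then leave the scraper block standing upright on the board, released.

Things in the scene. Friction and masses are not known exactly. Their poses are not given: they have to be found in the camera images.
- board: White-topped bench board, fixed, 200 mm along its x, 270 along its y, top 18 mm above the desk. Origin: centre of its underside. Its +x edge carries a fixed sheet-metal catch tray: inside, board x = 100 to 174 mm, y = -133 to +43 mm, floor 2 mm above the desk, outer walls 26 mm high, open on the board side, so what is pushed over the edge falls in.
- scraper_grip (a point): Wooden scraper block on the board (not the small plain packing block, 32 x 50 x 24 mm, 100 mm beside it): foot 30 mm (its x) by 80 mm (its y), 17 mm high, with an upright grip 24 mm thick (x), 56 mm long (y), top 61 mm above the sole. Point: in the grip, on the middle axis, 42 mm above the sole; z up. 0.1 kg. With its length along the board's y, one stroke along board +x, sole within 3 mm of the board, takes both chips.
- chip_a: Larger loose brass offcut, about 18 x 12 mm and 8 mm high, 14 g, lying flat on the board. Origin: centre of its underside.
- chip_b: Smaller loose brass offcut, about 14 x 11 mm and 8 mm high, 14 g, lying flat on the board. Origin: centre of its underside.

How it is judged:
By the outcome, as a careful person would: the job done as asked, in the order asked, and still so for the second after the job is handed in, with the robot touching nothing.
It also fails if it takes over 43 s, if anything falls off the work surface, if the arm or the gripper's body presses on something with over 40 N, if the wrist force passes 120 N, or if a joint passes its speed limit or range.

## Robot

A 6-joint arm with a two-finger parallel gripper is mounted at the origin on a cart in front of the work surface, level with it; the furniture and walls round the work are solid. World frame = base frame: x ahead of the robot, y to its left, z up, the work surface at z = 0. Lengths are in m, angles in rad, forces in N, time in s.
With the tool pointing down it reaches from about 0.35 to 0.975 m from the base axis. Payload 4.9 kg.
Tool frame: the origin (TCP) lies on the mounting face of the last link; the fingertips stand 173 mm ahead of it and the grasp point (between the pads) lies 155 mm ahead of it; z points along the fingers, y is the direction in which the jaws open and shut (so a half turn about z gives the same grasp; the last joint's range is limited). The gripper opens to 85 mm and grips with 20 to 120 N. Pads are 22 mm wide; open, the fingers measure 114 mm over their backs; the gripper's body (76 mm by 85 mm) begins 54 mm behind the grasp point. The pads swing forward as they close: fully open they stand 13 mm farther back than shut.
Start: joints at [-1.226, 0.053, 1.613, -0, 1.476, -0.119], TCP at [0.28, -0.559, 0.405] pointing down, gripper open.
Joint ranges: [-3.01, 3.01], [-1.01, 2.22], [0.06, 2.58], [-1.02, 4.17], [0.09, 2.62], [-3.14, 3.14]. Speed limits (rad/s): [2.57, 2.57, 3.14, 3.14, 3.14, 3.14].

## Interface

Orientations are given as a unit quaternion [w, x, y, z].
In Python, from plant import manip gives the robot as it stands.
- The arm moves only by the tool play_rows, never from a script. Its argument "increments" is a list of rows, each an object with "offset": the shift along the tool's x, y, z in mm, a list of three; "twist": the turn about the tool's z in rad; "grip": the opening, from 0 (shut) to 1 (fully open). In form: [{"offset": [dx, dy, dz], "twist": twist, "grip": grip}, ...]. A call has 1 to 5 rows; each row is the pose to reach, as a shift and turn from the pose commanded when the call began, along the tool's axes at that moment; what a row does not reach only later rows make up. A row lasts 1/12 s, in which the tool goes at most 41.7 mm and 7.16 degrees, less where a joint would pass 70% of its speed; a pose out of reach is approached as far as the arm can. A call with a gripper value outside its range is refused whole. The fingers move at their own pace and stop on an object; the grip force is fixed at half the most. Time passes only in rows, so rows that repeat a pose let the fingers close. It gives the time, the measured TCP pose, the force and the opening at its end, in the units of the state.
- manip.state(): the state, without advancing time (a new reading comes with each control period).
- manip.grab_frame(name): name is "side" or "top" or "wrist"; returns the picture (400x640x3 uint8, blue, green, red); there is no depth.
- manip.get_calibration(name): a dict with "fx", "fy", "cx", "cy" (pixels), "T" (4x4, takes a point from camera to world coordinates). Camera axes: x right, y down, z forward; pixel columns grow to the right and rows downward; lengths in m; the calibration is good to about 2 mm. A picture is of the moment at which its call begins: read the wrist's pose just before it. get_calibration takes no time and is no camera call; for the wrist camera it gives the pose at the moment of the call.
- manip.job_done(): hands the job in, once; it reports no verdict.
Trained networks look in the newest picture that a camera, given by its name, has taken for a name from the list of things; names that differ only in an ending like _2 or _b are one class to them, and where a whole thing is asked for, a point or a joint stands for the part that bears it (a point fixed in the world has none). Each returns a list of dicts, best first, with "p" (0 to 1); they miss things now and then, are a little off and sometimes report something else, mostly with a low value. They report only what shows in the picture. A call takes as long as a camera call.
- manip.boxes_of(query, camera): "xyz" ([x, y, z] in m, in the coordinates of the camera as it stood for that picture, good to about 4 mm: the middle of the surface that is visible of it).
- manip.tip_of(query, camera): "xyz" ([x, y, z] in m, in the coordinates of the camera as it stood for that picture, good to about 4 mm: a listed point, or the origin of a listed thing).
The state is a dict: "time": time; "joint_pos": joint angles; "joint_vel": joint speeds; "joint_efforts": joint torques, N m; "tool_pos": TCP position; "tool_rot": TCP orientation; "contact_force": force on the tool from outside, world axes, zero at the start; "ft_torque": the same for the moment, N m; "gripper_width": opening from 0.0 (shut) to 1.0 (fully open).
Only numpy, scipy, OpenCV 4.12 (cv2) and the standard library are available. Lean on these libraries where they do the work, as an engineer would, in place of code of your own. Each camera call takes 0.05 s, during which the arm holds its last target. There are 200 camera calls.

## Working session

There is one attempt and no reset: what is moved stays moved. The work goes in short steps, Python scripts to look and compute and a tool call to move; the robot and the scene stay as the last step left them, time stands still between calls to the robot, and variables do not carry over. Pictures are saved under pics/ and viewed, about 8 in all and at most 12, crops included, and the job is handed in when it is done.

Besides the shell and the picture viewer there is one more tool, called after "Request:" in YAML: its name, and indented under it one key for each argument. play_rows: Moves the arm, as the interface text tells. Its arguments: {"type":"object","properties":{"increments":{"type":"array"}},"required":["increments"]}

```bash
ls; mkdir -p pics; cat > h.py <<'E'
import numpy as np, cv2
from plant import manip
def look(cam, qs, save=None):
    T=np.array(manip.get_calibration(cam)["T"]); im=manip.grab_frame(cam)
    if save: cv2.imwrite(save, im)
    for q,f in qs:
        for d in getattr(manip,f)(q,cam)[:4]:
            print(cam,f,q,round(d["p"],2),np.round((T@np.r_[d["xyz"],1])[:3],4))
E
python3 - <<'E'
from h import *
q=[("board","tip_of"),("board","boxes_of"),("scraper_grip","tip_of"),("scraper_grip","boxes_of"),("chip_a","tip_of")]
look("top",q,"pics/top1.png"); look("side",q,"pics/side1.png")
s=manip.state(); print(s["time"],s["tool_pos"],s["tool_rot"],s["gripper_width"])
E
```

```text
pics
top tip_of board 0.87 [ 0.5416 -0.2831  0.0008]
top boxes_of board 0.91 [ 0.5233 -0.3099  0.0188]
top tip_of scraper_grip 0.66 [ 0.615  -0.2113  0.0566]
top boxes_of scraper_grip 0.86 [ 0.6062 -0.2125  0.0768]
top tip_of chip_a 0.65 [ 0.4746 -0.2877  0.021 ]
top tip_of chip_a 0.47 [ 0.5024 -0.291   0.0174]
side tip_of board 0.89 [ 5.418e-01 -2.809e-01  1.000e-04]
side boxes_of board 0.82 [ 0.5177 -0.3667  0.0206]
side tip_of scraper_grip 0.76 [ 0.6133 -0.2065  0.0625]
side boxes_of scraper_grip 0.56 [ 0.6102 -0.2202  0.051 ]
side tip_of chip_a 0.57 [ 0.4783 -0.2886  0.0162]
side tip_of chip_a 0.42 [ 0.5038 -0.285   0.0135]
0.6 [ 0.27958431 -0.55895485  0.40473345] [7.62954851e-06 9.73234375e-01 2.29814821e-01 3.93363973e-06] 1.0051036968516336
```

View pics/top1.png

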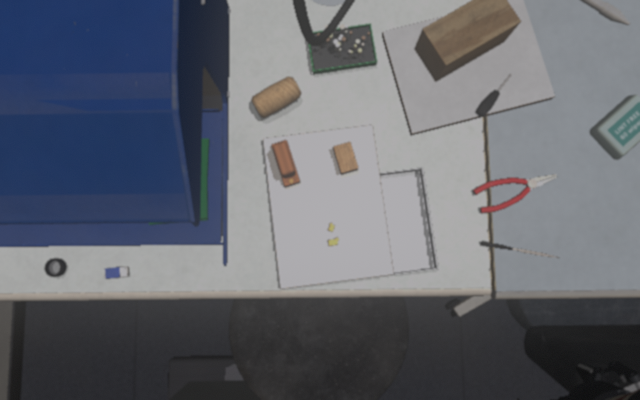

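View pics/side1.png

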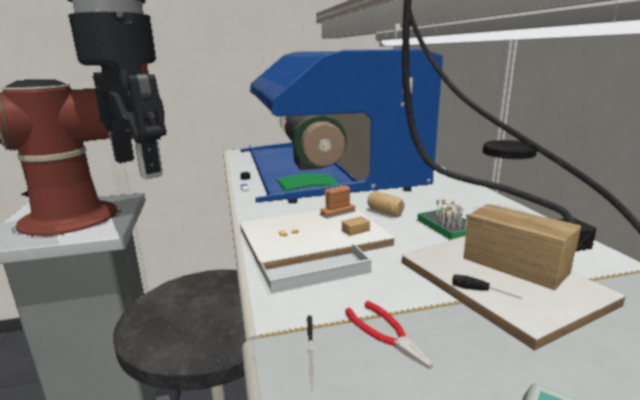

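```bash
python3 - <<'E'
from h import *
for c in("top","side"):
    k=manip.get_calibration(c); print(k)
E
```

```text
{'fx': 520.0088084082297, 'fy': 520.0088084082297, 'cx': 320.23853548824485, 'cy': 195.84061682196878, 'T': array([[-0.01009768, -0.99250583,  0.12177935,  0.44480467],
       [-0.9999358 ,  0.01064857,  0.00387373, -0.27279292],
       [-0.00514148, -0.12173241, -0.99254964,  0.93440836],
       [ 0.        ,  0.        ,  0.        ,  1.        ]])}
{'fx': 414.8290229594515, 'fy': 414.8290229594515, 'cx': 318.45763989722695, 'cy': 202.48022840602474, 'T': array([[ 0.97101024, -0.10141911,  0.21645617,  0.37229579],
       [-0.23807262, -0.32902133,  0.91381967, -1.05138176],
       [-0.02146008, -0.93886055, -0.3436282 ,  0.36566637],
       [ 0.        ,  0.        ,  0.        ,  1.        ]])}
```

The top view shows the board with corners at about (263,140), (374,126), (393,275) and (280,288). The scraper is at (285,163), the packing block at (345,157), the chips at (331,227) and (333,241), and the tray on the right. So board +x is roughly world -y. The side view agrees. The grinder head's flank lies at y≈-0.11, which leaves enough clearance.

Next I move to a hover above the scraper.

Request:
play_rows:
  increments:
    - {"offset": [38, -13, 0], "twist": 0.1, "grip": 1}
    - {"offset": [76, -27, 0], "twist": 0.133, "grip": 1}
    - {"offset": [114, -40, 0], "twist": 0.133, "grip": 1}
    - {"offset": [152, -54, 0], "twist": 0.133, "grip": 1}
    - {"offset": [190, -68, 0], "twist": 0.133, "grip": 1}

```text
time: 1.02
tool_pos: [0.42, -0.4117, 0.4049]
tool_rot: [0.0, 0.986, 0.164, 0.0]
contact_force: [0.9, -1.0, -0.4]
gripper_width: 1.001
```

```bash
cat >> h.py <<'E'
from scipy.spatial.transform import Rotation as Ro
def st():
    s=manip.state(); R=Ro.from_quat(np.roll(s["tool_rot"],-1)).as_matrix()
    print("t",s["time"],"pos",np.round(s["tool_pos"],4),"xang",round(np.degrees(np.arctan2(R[1,0],R[0,0])),2),"tilt",round(np.degrees(np.arccos(-R[2,2])),2),"g",round(s["gripper_width"],3),"F",np.round(s["contact_force"],1),"q",np.round(s["joint_pos"],2))
    return s,R
def to(p,ang=None):
    s,R=st(); print("offset mm",np.round(R.T@(np.array(p)-s["tool_pos"])*1e3,1), "twist", None if ang is None else round(np.radians(np.degrees(np.arctan2(R[1,0],R[0,0]))-ang),3))
E
python3 -c "
from h import *
to([.614,-.209,.36],19)"
```

```text
t 1.0167 pos [ 0.42   -0.4117  0.4049] xang 18.92 tilt 0.03 g 1.001 F [ 0.9 -1.  -0.4] q [-0.9  -0.03  1.7   0.    1.48  0.34]
offset mm [ 249.2 -128.9   44.9] twist -0.001
```

Request:
play_rows:
  increments:
    - {"offset": [36, -18, 0], "twist": 0, "grip": 1}
    - {"offset": [72, -37, 0], "twist": 0, "grip": 1}
    - {"offset": [108, -55, 0], "twist": 0, "grip": 1}
    - {"offset": [144, -74, 0], "twist": 0, "grip": 1}
    - {"offset": [180, -92, 0], "twist": 0, "grip": 1}

```text
time: 1.43
tool_pos: [0.5605, -0.2659, 0.405]
tool_rot: [0.0, 0.986, 0.165, 0.0]
contact_force: [0.8, -0.5, -0.3]
gripper_width: 1.0
```

```bash
python3 -c "
from h import *
to([.614,-.209,.36],19)
q=[('scraper_grip','tip_of'),('scraper_grip','boxes_of'),('board','tip_of'),('chip_a','tip_of')]
look('wrist',q,'pics/w1.png')
print(manip.get_calibration('wrist'))"
```

```text
t 1.4333 pos [ 0.5605 -0.2659  0.405 ] xang 18.96 tilt 0.03 g 1.0 F [ 0.8 -0.5 -0.3] q [-0.56  0.04  1.62 -0.    1.48  0.68]
offset mm [ 69.  -36.4  45. ] twist -0.001
wrist tip_of scraper_grip 0.69 [ 0.6147 -0.2077  0.0586]
wrist boxes_of scraper_grip 0.94 [ 0.6166 -0.2059  0.0781]
wrist tip_of board 0.56 [ 0.5412 -0.278   0.0038]
wrist tip_of board 0.25 [ 0.4783 -0.2876  0.014 ]
wrist tip_of chip_a 0.51 [ 0.4822 -0.2885  0.0159]
wrist tip_of chip_a 0.45 [ 0.5001 -0.2862  0.0139]
{'fx': 290.58074509514637, 'fy': 290.58074509514637, 'cx': 321.07853055422527, 'cy': 200.61236078759316, 'T': array([[ 0.32552983, -0.9121892 , -0.24887989,  0.62136041],
       [-0.94553116, -0.31375147, -0.08678042, -0.24609284],
       [ 0.00107373,  0.2635733 , -0.96463877,  0.37301301],
       [ 0.        ,  0.        ,  0.        ,  1.        ]])}
```

View pics/w1.png

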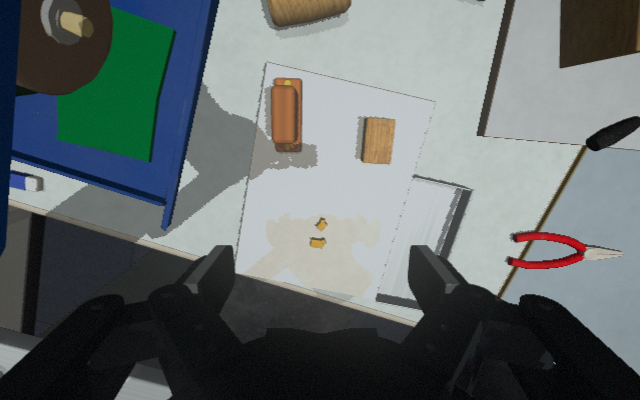

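The wrist view shows the scraper at (287,115), the chips at (321,224) and (317,242), and the board's left edge from (267,63) to (235,272). I'll measure the angles and zoom in on the scraper.

```bash
cat >> h.py <<'E'
def px(K,uv,z):
    T=np.array(K["T"]); d=T[:3,:3]@np.array([(uv[0]-K["cx"])/K["fx"],(uv[1]-K["cy"])/K["fy"],1]); return T[:3,3]+d*(z-T[2,3])/d[2]
E
python3 -c "
from h import *
K=manip.get_calibration('wrist')
for n,uv,z in [('TL',(267,63),.018),('TR',(436,101),.018),('BL',(235,272),.018),('c1',(321,224),.026),('c2',(317,242),.026),('block',(379,140),.042)]: print(n,np.round(px(K,uv,z),4))
im=cv2.imread('pics/w1.png')[60:170,240:340]
cv2.imwrite('pics/w1c.png',cv2.resize(im,None,fx=5,fy=5,interpolation=cv2.INTER_CUBIC))"
```

```text
TL [ 0.6613 -0.1686  0.018 ]
TR [ 0.6862 -0.365   0.018 ]
BL [ 0.3968 -0.2003  0.018 ]
c1 [ 0.5028 -0.2872  0.026 ]
c2 [ 0.4779 -0.2903  0.026 ]
block [ 0.6234 -0.3142  0.042 ]
```

View pics/w1c.png

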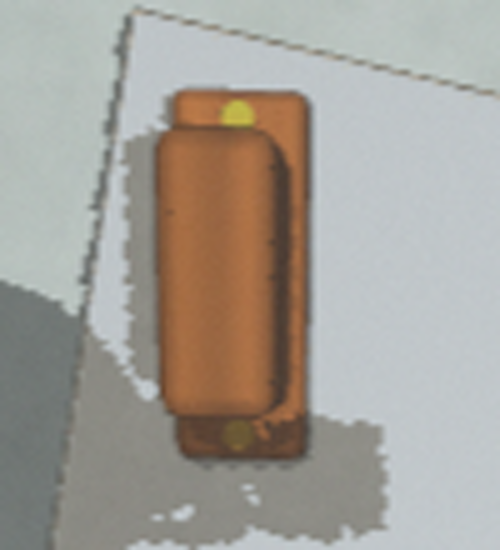

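```bash
python3 -c "
from h import *
K=manip.get_calibration('wrist')
a=px(K,(287.4,82.6),.035);b=px(K,(287.6,146.6),.035)
m=(a+b)/2;d=a-b;ang=np.degrees(np.arctan2(d[1],d[0]));print(a,b,m,ang)
to([m[0],m[1],.215],ang)"
```

```text
[ 0.64780541 -0.19871521  0.035     ] [ 0.58240625 -0.21926003  0.035     ] [ 0.61510583 -0.20898762  0.035     ] 17.439850516930626
t 1.6833 pos [ 0.5595 -0.2676  0.4046] xang 18.98 tilt 0.03 g 0.994 F [ 0.1 -0.4 -0.4] q [-0.57  0.04  1.62 -0.    1.48  0.67]
offset mm [ 71.8 -37.4 189.6] twist 0.027
```

Request:
play_rows:
  increments:
    - {"offset": [20, -10, 20], "twist": 0.02, "grip": 1}
    - {"offset": [45, -23, 40], "twist": 0.025, "grip": 1}
    - {"offset": [65, -34, 65], "twist": 0.025, "grip": 1}
    - {"offset": [72, -37, 90], "twist": 0.025, "grip": 1}
    - {"offset": [72, -37, 105], "twist": 0.025, "grip": 1}

```text
time: 2.1
tool_pos: [0.615, -0.2092, 0.2966]
tool_rot: [-0.001, 0.988, 0.152, -0.001]
contact_force: [-0.3, -0.1, -0.9]
gripper_width: 0.998
```

```bash
python3 -c "
from h import *
look('wrist',[('scraper_grip','tip_of'),('scraper_grip','boxes_of')],'pics/w2.png')
to([.6151,-.209,.215],17.5)"
```

```text
wrist tip_of scraper_grip 0.85 [ 0.6124 -0.2048  0.0608]
wrist boxes_of scraper_grip 0.92 [ 0.6269 -0.2026  0.0796]
t 2.25 pos [ 0.6144 -0.2105  0.2982] xang 17.42 tilt 0.2 g 1.003 F [-0.3  0.2  0. ] q [-0.44  0.19  1.64 -0.    1.31  0.82]
offset mm [ 1.4 -1.  83.2] twist -0.001
```

View pics/w2.png

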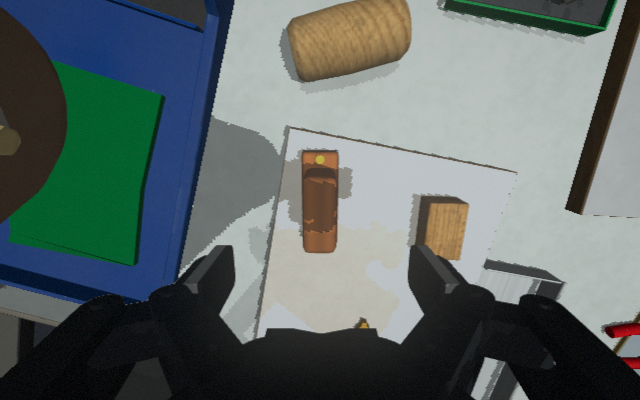

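Request:
play_rows:
  increments:
    - {"offset": [1, -1, 25], "twist": 0, "grip": 1}
    - {"offset": [1, -1, 50], "twist": 0, "grip": 1}
    - {"offset": [1, -1, 70], "twist": 0, "grip": 1}
    - {"offset": [1, -1, 81], "twist": 0, "grip": 1}
    - {"offset": [1, -1, 81], "twist": 0, "grip": 1}

```text
time: 2.67
tool_pos: [0.6152, -0.2089, 0.2174]
tool_rot: [-0.001, 0.988, 0.152, -0.001]
contact_force: [-0.7, 0.9, -0.6]
gripper_width: 1.002
```

Request:
play_rows:
  increments:
    - {"offset": [0, 0, 0], "twist": 0, "grip": 0.6}
    - {"offset": [0, 0, 0], "twist": 0, "grip": 0.4}
    - {"offset": [0, 0, 0], "twist": 0, "grip": 0.2}
    - {"offset": [0, 0, 0], "twist": 0, "grip": 0}
    - {"offset": [0, 0, 0], "twist": 0, "grip": 0}

```text
time: 3.08
tool_pos: [0.6166, -0.2082, 0.22]
tool_rot: [0.001, 0.988, 0.152, 0.001]
contact_force: [0.2, -1.4, -0.3]
gripper_width: 0.293
```

Request:
play_rows:
  increments:
    - {"offset": [0, 0, 0], "twist": 0, "grip": 0}
    - {"offset": [0, 0, 0], "twist": 0, "grip": 0}
    - {"offset": [0, 0, 0], "twist": 0, "grip": 0}

```text
time: 3.33
tool_pos: [0.6167, -0.2082, 0.22]
tool_rot: [0.001, 0.988, 0.152, 0.001]
contact_force: [-1.0, 0.2, 5.3]
gripper_width: 0.275
```

```bash
python3 -c "
from h import *
st()"
```

```text
t 3.3333 pos [ 0.6167 -0.2082  0.22  ] xang 17.53 tilt 0.11 g 0.275 F [-1.   0.2  5.3] q [-0.44  0.28  1.68 -0.    1.18  0.83]
```

Request:
play_rows:
  increments:
    - {"offset": [0, 0, -4], "twist": 0, "grip": 0}
    - {"offset": [0, 0, -8], "twist": 0, "grip": 0}
    - {"offset": [0, 0, -8], "twist": 0, "grip": 0}

```text
time: 3.58
tool_pos: [0.6162, -0.208, 0.227]
tool_rot: [0.0, 0.988, 0.152, 0.0]
contact_force: [0.3, -1.0, -0.2]
gripper_width: 0.271
```

```bash
python3 -c "
from h import *
to([.4826,-.2309,.228],7)"
```

```text
t 3.5833 pos [ 0.6162 -0.208   0.227 ] xang 17.52 tilt 0.01 g 0.271 F [ 0.3 -1.  -0.2] q [-0.44  0.27  1.68  0.    1.19  0.83]
offset mm [-134.3  -18.4   -1. ] twist 0.184
```

Request:
play_rows:
  increments:
    - {"offset": [-28, -4, 0], "twist": 0.04, "grip": 0}
    - {"offset": [-56, -8, 0], "twist": 0.08, "grip": 0}
    - {"offset": [-84, -12, 0], "twist": 0.12, "grip": 0}
    - {"offset": [-112, -15, 0], "twist": 0.16, "grip": 0}
    - {"offset": [-134, -18, 0], "twist": 0.184, "grip": 0}

```text
time: 4.0
tool_pos: [0.481, -0.2311, 0.2258]
tool_rot: [-0.0, 0.998, 0.06, -0.001]
contact_force: [0.9, 0.6, 0.4]
gripper_width: 0.274
```

Request:
play_rows:
  increments:
    - {"offset": [0, 0, 0], "twist": 0, "grip": 0}
    - {"offset": [0, 0, 0], "twist": 0, "grip": 0}

```text
time: 4.17
tool_pos: [0.4821, -0.2312, 0.2263]
tool_rot: [-0.0, 0.998, 0.06, -0.0]
contact_force: [0.5, -0.0, -0.8]
gripper_width: 0.272
```

```bash
python3 -c "
from h import *
to([.4826,-.2309,.220],7)
look('side',[('scraper_grip','tip_of'),('chip_a','tip_of')],'pics/s2.png')
look('top',[('scraper_grip','tip_of'),('chip_a','tip_of')],'pics/t2.png')
a=cv2.imread('pics/s2.png')[130:300,200:440];b=cv2.imread('pics/t2.png')[110:300,220:460]
cv2.imwrite('pics/st2.png',np.vstack([cv2.resize(a,(560,397),interpolation=2)[:290],cv2.resize(b,(560,443),interpolation=2)[:300]]))"
```

```text
t 4.1667 pos [ 0.4821 -0.2312  0.2263] xang 6.92 tilt 0.04 g 0.272 F [ 0.5 -0.  -0.8] q [-0.59  0.02  1.96  0.    1.16  0.86]
offset mm [ 0.5 -0.2  6.3] twist -0.001
side tip_of scraper_grip 0.63 [ 0.482  -0.2318  0.0705]
side tip_of chip_a 0.57 [ 0.5002 -0.2859  0.0145]
side tip_of chip_a 0.45 [ 0.4773 -0.2902  0.0176]
```

View pics/st2.png

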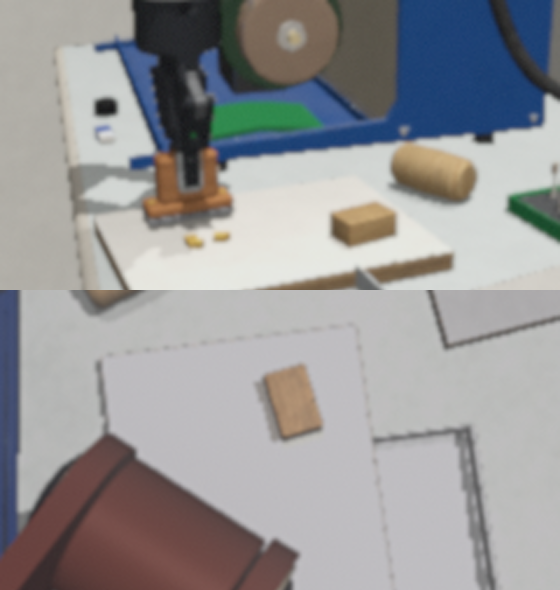

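The side view shows the scraper held upright behind both chips, with the chips inside its length. The top view is blocked by the arm. Now I lower it to the board.

Request:
play_rows:
  increments:
    - {"offset": [0, 0, 3], "twist": 0, "grip": 0}
    - {"offset": [0, 0, 5], "twist": 0, "grip": 0}
    - {"offset": [0, 0, 7], "twist": 0, "grip": 0}
    - {"offset": [0, 0, 7], "twist": 0, "grip": 0}

```text
time: 4.8
tool_pos: [0.4833, -0.2312, 0.22]
tool_rot: [-0.0, 0.998, 0.061, -0.0]
contact_force: [-1.2, 1.5, 4.0]
gripper_width: 0.269
```

```bash
python3 -c "
from h import *
to([.5017,-.3868,.220],7)"
```

```text
t 4.8 pos [ 0.4833 -0.2312  0.22  ] xang 6.99 tilt 0.01 g 0.269 F [-1.2  1.5  4. ] q [-0.59  0.03  1.96  0.    1.15  0.86]
offset mm [ -0.7 156.6   0. ] twist -0.0
```

It is in light contact with the board (4 N). Now the stroke along tool +y.

Request:
play_rows:
  increments:
    - {"offset": [0, 8, 0], "twist": 0, "grip": 0}
    - {"offset": [0, 18, 0], "twist": 0, "grip": 0}
    - {"offset": [0, 28, 0], "twist": 0, "grip": 0}
    - {"offset": [0, 38, 0], "twist": 0, "grip": 0}
    - {"offset": [0, 48, 0], "twist": 0, "grip": 0}

```text
time: 5.22
tool_pos: [0.4891, -0.2801, 0.22]
tool_rot: [-0.0, 0.998, 0.061, 0.0]
contact_force: [-1.5, 2.4, 5.0]
gripper_width: 0.274
```

Request:
play_rows:
  increments:
    - {"offset": [0, 10, 0], "twist": 0, "grip": 0}
    - {"offset": [0, 20, 0], "twist": 0, "grip": 0}
    - {"offset": [0, 30, 0], "twist": 0, "grip": 0}
    - {"offset": [0, 40, 0], "twist": 0, "grip": 0}
    - {"offset": [0, 50, 0], "twist": 0, "grip": 0}

```text
time: 5.63
tool_pos: [0.4951, -0.3297, 0.22]
tool_rot: [-0.0, 0.998, 0.061, 0.0]
contact_force: [-0.2, 2.5, 6.0]
gripper_width: 0.273
```

```bash
python3 -c "
from h import *
look('side',[('scraper_grip','tip_of'),('chip_a','tip_of')],'pics/s3.png')
to([.5017,-.3868,.220],7)
cv2.imwrite('pics/s3c.png',cv2.resize(cv2.imread('pics/s3.png')[130:300,200:440],None,fx=3,fy=3,interpolation=2))"
```

```text
side tip_of scraper_grip 0.95 [ 0.4944 -0.3295  0.0653]
side tip_of chip_a 0.52 [ 0.5104 -0.3468  0.0177]
side tip_of chip_a 0.38 [ 0.4855 -0.3535  0.0167]
t 5.7833 pos [ 0.495  -0.3301  0.22  ] xang 6.91 tilt 0.16 g 0.273 F [ 0.4 -1.   2.6] q [-0.71  0.16  1.82 -0.    1.16  0.74]
offset mm [-0.2 57.1  0.2] twist -0.002
```

View pics/s3c.png

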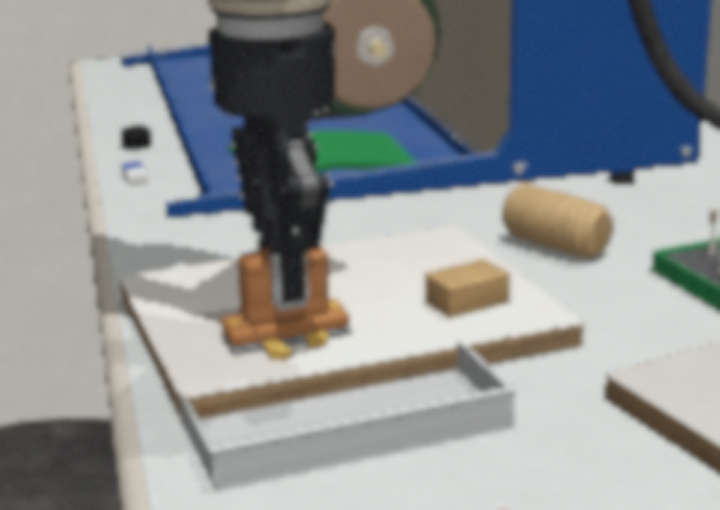

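Both chips are in front of the foot, at about (278,348) and (316,337) in the crop, and are moving with it. I'll finish the stroke.

Request:
play_rows:
  increments:
    - {"offset": [0, 10, 0], "twist": 0, "grip": 0}
    - {"offset": [0, 20, -0.5], "twist": 0, "grip": 0}
    - {"offset": [0, 30, -1], "twist": 0, "grip": 0}
    - {"offset": [0, 40, -1], "twist": 0, "grip": 0}
    - {"offset": [0, 50, -1], "twist": 0, "grip": 0}

```text
time: 6.2
tool_pos: [0.5008, -0.3788, 0.2201]
tool_rot: [-0.0, 0.998, 0.061, -0.0]
contact_force: [-0.2, 3.7, 6.8]
gripper_width: 0.277
```

Request:
play_rows:
  increments:
    - {"offset": [0, 6, 0], "twist": 0, "grip": 0}
    - {"offset": [0, 11, 0], "twist": 0, "grip": 0}
    - {"offset": [0, 11, 0], "twist": 0, "grip": 0}
    - {"offset": [0, 11, 0], "twist": 0, "grip": 0}
    - {"offset": [0, 11, 0], "twist": 0, "grip": 0}

```text
time: 6.62
tool_pos: [0.5027, -0.3904, 0.2225]
tool_rot: [0.001, 0.998, 0.061, 0.0]
contact_force: [-0.9, -0.1, 6.9]
gripper_width: 0.274
```

```bash
python3 -c "
from h import *
look('side',[('scraper_grip','tip_of'),('chip_a','tip_of')],'pics/s4.png')
to([.5017,-.3868,.220],7)
cv2.imwrite('pics/s4c.png',cv2.resize(cv2.imread('pics/s4.png')[200:300,220:400],None,fx=4,fy=4,interpolation=2))"
```

```text
side tip_of scraper_grip 0.86 [ 0.5007 -0.389   0.0673]
side tip_of chip_a 0.52 [ 0.5157 -0.3992  0.0039]
side tip_of chip_a 0.44 [ 0.492  -0.4022  0.0128]
t 6.7667 pos [ 0.5027 -0.3903  0.2225] xang 6.97 tilt 0.15 g 0.274 F [-2.2  1.9  7.4] q [-0.78  0.25  1.72 -0.    1.17  0.67]
offset mm [-0.6 -3.6  2.4] twist -0.001
```

View pics/s4c.png

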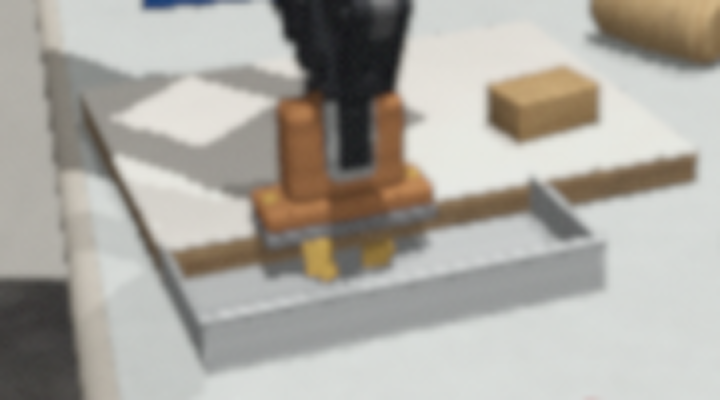

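z rose 2.5 mm with 7 N upward. The chips have gone over the edge but seem to be standing or leaning under the overhanging sole, at about (320,258) and (378,252) in the crop. I'll lift straight up and look before retracting.

Request:
play_rows:
  increments:
    - {"offset": [0, 0, -3], "twist": 0, "grip": 0}
    - {"offset": [0, 0, -8], "twist": 0, "grip": 0}
    - {"offset": [0, 0, -16], "twist": 0, "grip": 0}
    - {"offset": [0, 0, -24], "twist": 0, "grip": 0}
    - {"offset": [0, 0, -30], "twist": 0, "grip": 0}

```text
time: 7.18
tool_pos: [0.5024, -0.3892, 0.2517]
tool_rot: [0.0, 0.998, 0.061, 0.0]
contact_force: [1.0, 0.4, -0.9]
gripper_width: 0.27
```

Request:
play_rows:
  increments:
    - {"offset": [0, -30, 0], "twist": 0, "grip": 0}
    - {"offset": [0, -60, 0], "twist": 0, "grip": 0}
    - {"offset": [0, -80, 0], "twist": 0, "grip": 0}
    - {"offset": [0, -90, 0], "twist": 0, "grip": 0}
    - {"offset": [0, -90, 0], "twist": 0, "grip": 0}

```text
time: 7.6
tool_pos: [0.4913, -0.2981, 0.2509]
tool_rot: [-0.0, 0.998, 0.062, -0.0]
contact_force: [0.0, 0.2, -0.6]
gripper_width: 0.27
```

```bash
python3 -c "
from h import *
look('side',[('scraper_grip','tip_of'),('chip_a','tip_of')],'pics/s5.png')
look('top',[('scraper_grip','tip_of'),('chip_a','tip_of')],'pics/t5.png')
st()
a=cv2.resize(cv2.imread('pics/s5.png')[200:300,220:400],(540,300),interpolation=2)
b=cv2.resize(cv2.imread('pics/t5.png')[190:290,290:470],(540,300),interpolation=2)
cv2.imwrite('pics/st5.png',np.vstack([a,b]))"
```

```text
side tip_of scraper_grip 0.89 [ 0.4899 -0.299   0.0923]
side tip_of chip_a 0.63 [ 0.5136 -0.3967  0.0039]
side tip_of chip_a 0.57 [ 0.4878 -0.4047  0.012 ]
t 7.9 pos [ 0.4915 -0.3008  0.251 ] xang 6.92 tilt 0.04 g 0.271 F [-0.2  0.6  0.3] q [-0.68  0.08  1.85 -0.    1.21  0.77]
```

View pics/st5.png

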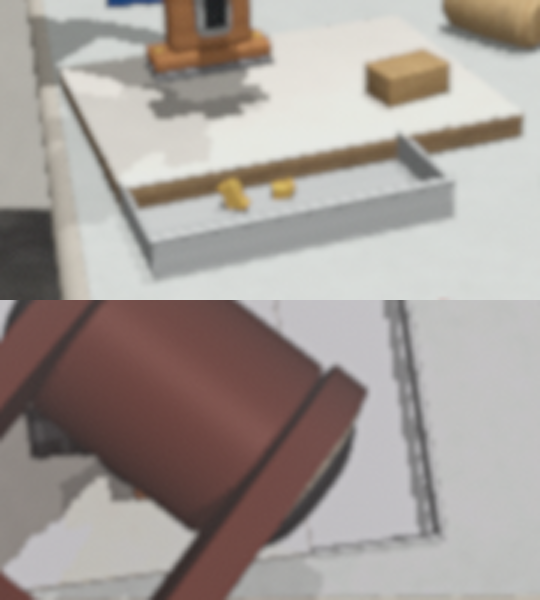

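Both chips are over the edge in the tray: the right one lies low at (283,187) and the left one leans on the board edge at (233,192). I'll check the leaning one with the wrist camera.

```bash
python3 -c "
from h import *
K=manip.get_calibration('wrist');T=np.linalg.inv(K['T'])
look('wrist',[('chip_a','tip_of'),('chip_a','boxes_of')],'pics/w5.png')
p=T@np.array([.50,-.402,.01,1]);u=int(K['fx']*p[0]/p[2]+K['cx']);v=int(K['fy']*p[1]/p[2]+K['cy']);print(u,v)
im=cv2.imread('pics/w5.png')
u0=min(max(u-80,0),480);v0=min(max(v-60,0),280)
cv2.imwrite('pics/w5c.png',cv2.resize(im[v0:v0+120,u0:u0+160],None,fx=4,fy=4,interpolation=2))"
```

```text
wrist tip_of chip_a 0.9 [ 0.4871 -0.4055  0.0051]
wrist tip_of chip_a 0.64 [ 0.514  -0.3968  0.0051]
wrist boxes_of chip_a 0.82 [ 0.4896 -0.4069  0.0109]
wrist boxes_of chip_a 0.7 [ 0.5153 -0.3998  0.0098]
454 216
```

View pics/w5c.png

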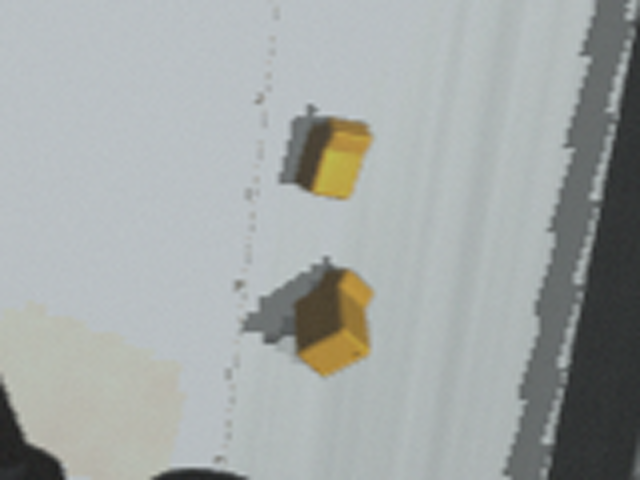

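Both chips lie in the tray, clear of the board edge line. Now I set the scraper down here, near the board centre.

Request:
play_rows:
  increments:
    - {"offset": [0, 0, 10], "twist": 0, "grip": 0}
    - {"offset": [0, 0, 20], "twist": 0, "grip": 0}
    - {"offset": [0, 0, 26], "twist": 0, "grip": 0}
    - {"offset": [0, 0, 29], "twist": 0, "grip": 0}
    - {"offset": [0, 0, 31], "twist": 0, "grip": 0}

```text
time: 8.47
tool_pos: [0.4912, -0.2997, 0.22]
tool_rot: [-0.001, 0.998, 0.061, -0.001]
contact_force: [-7.5, 4.5, 16.9]
gripper_width: 0.275
```

Request:
play_rows:
  increments:
    - {"offset": [0, 0, 0], "twist": 0, "grip": 0}
    - {"offset": [0, 0, 0], "twist": 0, "grip": 0}

```text
time: 8.63
tool_pos: [0.4914, -0.2998, 0.2201]
tool_rot: [-0.0, 0.998, 0.061, -0.0]
contact_force: [-2.3, 0.5, 4.8]
gripper_width: 0.276
```

Request:
play_rows:
  increments:
    - {"offset": [0, 0, 0], "twist": 0, "grip": 0.35}
    - {"offset": [0, 0, 0], "twist": 0, "grip": 0.5}
    - {"offset": [0, 0, 0], "twist": 0, "grip": 0.8}
    - {"offset": [0, 0, 0], "twist": 0, "grip": 1}
    - {"offset": [0, 0, 0], "twist": 0, "grip": 1}

```text
time: 9.05
tool_pos: [0.4913, -0.2996, 0.2194]
tool_rot: [-0.0, 0.998, 0.061, -0.0]
contact_force: [0.1, -0.7, -0.1]
gripper_width: 0.898
```

Request:
play_rows:
  increments:
    - {"offset": [0, 0, 0], "twist": 0, "grip": 1}
    - {"offset": [0, 0, -15], "twist": 0, "grip": 1}
    - {"offset": [0, 0, -40], "twist": 0, "grip": 1}
    - {"offset": [0, 0, -70], "twist": 0, "grip": 1}
    - {"offset": [0, 0, -100], "twist": 0, "grip": 1}

```text
time: 9.47
tool_pos: [0.491, -0.2995, 0.32]
tool_rot: [-0.001, 0.998, 0.061, -0.001]
contact_force: [1.1, 0.5, 0.3]
gripper_width: 0.997
```

Request:
play_rows:
  increments:
    - {"offset": [-20, 0, -20], "twist": 0, "grip": 1}
    - {"offset": [-40, 0, -40], "twist": 0, "grip": 1}
    - {"offset": [-60, 0, -60], "twist": 0, "grip": 1}
    - {"offset": [-60, 0, -60], "twist": 0, "grip": 1}

```text
time: 9.8
tool_pos: [0.4306, -0.3079, 0.3849]
tool_rot: [0.003, 0.998, 0.06, 0.002]
contact_force: [1.2, -0.9, -0.3]
gripper_width: 1.002
```

```bash
python3 -c "
from h import *
look('wrist',[('chip_a','tip_of'),('scraper_grip','tip_of')],'pics/w6.png')
look('side',[('chip_a','tip_of'),('scraper_grip','tip_of')],'pics/s6.png')
st()
a=cv2.resize(cv2.imread('pics/s6.png')[180:300,220:440],(550,300),interpolation=2)
b=cv2.resize(cv2.imread('pics/w6.png'),(480,300))
cv2.imwrite('pics/sw6.png',np.vstack([a,np.pad(b,((0,0),(0,70),(0,0)))]))"
```

```text
wrist tip_of chip_a 0.69 [ 0.5152 -0.3978  0.005 ]
wrist tip_of chip_a 0.6 [ 0.4877 -0.4032  0.0097]
wrist tip_of scraper_grip 0.68 [ 0.4907 -0.2972  0.0594]
side tip_of chip_a 0.65 [ 0.4882 -0.4017  0.013 ]
side tip_of chip_a 0.45 [ 0.5141 -0.398   0.0046]
side tip_of scraper_grip 0.7 [ 0.4878 -0.2995  0.0642]
t 10.1 pos [ 0.4321 -0.3067  0.378 ] xang 7.01 tilt 0.16 g 1.001 F [ 0.2 -0.1 -0.4] q [-0.76 -0.16  1.86  0.    1.44  0.69]
```

View pics/sw6.png

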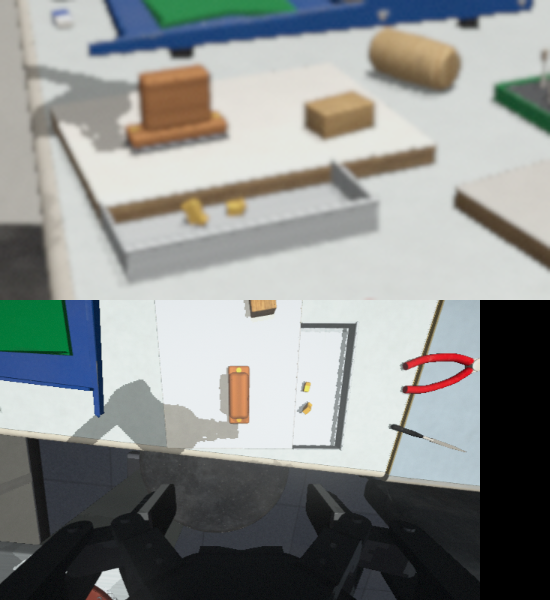

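The scraper stands upright and free at (176,105), and both chips are in the tray at (195,211) and (236,207). The arm is well clear, so I'm handing in.

```bash
python3 -c "
from h import *
print(manip.job_done()); st()"
```

```text
the job is handed in; nothing more can be done
None
the job is handed in; nothing more can be done
```

Both brass chips are in the catch tray, and the scraper block is standing upright and released near the middle of the board. I handed the job in after about 10 s of the 43 s allowed; it gave no verdict.

- **What I did:** I took the scraper by its upright grip and carried it behind the chips, turned square to the board. One stroke along board +x at light contact (readings up to about 7 N) took both chips. I then lifted it, moved it back, set it down and let go. The fingers stayed above foot height throughout, so they did not touch the chips.
- **Last checks:** The final wrist and side pictures show both chips in the tray, the packing block in place and the arm clear. The highest force I read was about 19 N, when setting the scraper down.
- **What was off:**
  - At the end of the stroke, the chips briefly caught under the overhanging sole and lifted it about 2.5 mm. I lifted straight up before moving back.
  - The larger chip looks tilted in the tray. Height readings for it differed between pictures (5 to 13 mm), but the wrist picture shows it clear of the board edge.

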